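# Open the gasket press and lay the new gasket in the empty dish

## Task

Swing the lid of the clamshell gasket press up and over, past vertical, so that it stays open by itself. Then lift the new rubber gasket off the press's pedestal and lay it flat in the empty tin dish (not the dish that already holds a worn gasket), leaving the press open.

Things in the scene. Friction and masses are not known exactly. Their poses are not given: they have to be found in the camera images.
- press: Clamshell gasket press, fixed; yaw varies. Origin: base underside, below the pedestal's axis; z up; +x points to the rear hinge (axis along y at x 62, z 51 mm), handle on the -x side. Base plate 138 x 124 x 12 mm; pedestal 46 mm across, top at z 36, boss 34 mm across and 6 high on it. Lid rest posts at x -40, y +-49; hinge cheeks at x 64, y +-49, 58 high. It stands on a 20 mm marble slab.
- press_lid (a joint): Lid angle, rad: 0 shut (at the start), 1.57 upright, 2.0 stop, leaning back to the rear. About 350 g, free hinge: let go it falls shut from before upright, open to the stop from beyond. Lid plate 106 x 110 x 8 mm, at z 51 when shut.
- lid_bar (a point): Middle of the lid's handle: a 10 mm round steel bar, parallel to the hinge and 150 mm from its axis (x -88, z 51 mm of the press when shut), 78 mm free between two side arms, 35 mm clear gap to the lid's edge, nothing below it but the slab. It can be pinched from above and turns in the fingers as the lid swings. Axes: the lid's, as the press's when shut.
- gasket: New gasket: stiff black rubber ring, 56 mm outside, 42 inside, 8 high, 20 g. Origin: centre of its underside, z its axis. Lies on the press's pedestal under the lid, loosely round the boss (4 mm play), overhanging the pedestal by 5 mm, 24 mm above the base plate; grip it across its outside, along the press's y, where the space beside it is free.
- dish: The empty one of two alike round tin dishes loose on the slab: 136 mm across the rim, 14 high, floor 4 mm thick and flat over 118 mm diameter, 180 g. Origin: centre of its underside. The other holds a worn gasket like the new one; which of the two is nearer the robot varies.

How it is judged:
By the outcome, as a careful person would: the job done as asked, in the order asked, and still so for the second after the job is handed in, with the robot touching nothing.
It also fails if it takes over 51 s, if anything falls off the work surface, if the arm or the gripper's body presses on something with over 40 N, if the wrist force passes 120 N, or if a joint passes its speed limit or range.

## Robot

A 7-joint arm with a two-finger parallel gripper is mounted at the origin on the work surface. World frame = base frame: x ahead of the robot, y to its left, z up, the work surface at z = 0. Lengths are in m, angles in rad, forces in N, time in s.
With the tool pointing down it reaches from about 0.4 to 0.75 m from the base axis. Payload 19.5 kg.
Tool frame: the origin (TCP) lies on the centre line of the jaws, within the pads' length; the fingertips stand ahead of it and the grasp point (between the pads) lies 11 mm behind it (finger_overhang is the z of the fingertips in the tool frame, in m); z points along the fingers, y is the line along which they close (so a half turn about z gives the same grasp; the last joint's range is limited). The gripper opens to 85 mm and grips with 20 to 120 N. Pads are 22 mm wide; open, the fingers measure 114 mm over their backs; the gripper's body (76 mm by 85 mm) begins 54 mm behind the grasp point. The pads swing forward as they close: fully open they stand 13 mm farther back than shut.
Start: joints at [1.233, 0.707, -0.028, 1.485, 0.022, 0.951, -0.075], TCP at [0.168, -0.55, 0.239] pointing down, gripper open.
Joint ranges: [-2.71, 2.71], [-0.32, 2.16], [-1.57, 1.52], [0, 2.45], [-1.46, 4.6], [0, 2.02], [-2.83, 2.83]. Speed limits (rad/s): [1.89, 1.89, 2.57, 2.57, 3.01, 3.01, 3.01].

## Interface

Orientations are given as a rotation vector (axis times angle).
In Python, from workcell import * gives the robot as it stands.
- The arm moves only by the tool send_rows, never from a script. Its argument "deltas" is a list of rows, each an object with "slide": the shift along the tool's x, y, z in m, a list of three; "turn": the turn about the tool's z in rad. A call has 1 to 20 rows; each row is the pose to reach, as a shift and turn from the pose commanded when the call began, along the tool's axes at that moment; what a row does not reach only later rows make up. A row lasts 1/12 s, in which the tool goes at most 41.7 mm and 7.16 degrees, less where a joint would pass 70% of its speed; a pose out of reach is approached as far as the arm can. A call with a gripper value outside its range is refused whole. "hand" is the opening, from 0 (shut) to 1 (fully open), set as the call begins (left out, the last holds). The fingers move at their own pace and stop on an object; "grip_force" is the grip in N (left out, the last holds). Time passes only in rows, so rows that repeat a pose let the fingers close. It gives the time, the measured TCP pose, the force, the opening and the grip force at its end, in the units of the state.
- get_state(): the state, without advancing time (a new reading comes with each control period).
- grab_frame(name): name is "side" or "top"; returns a dict with "frame" (420x560x3 uint8, red, green, blue), "fx", "fy", "cx", "cy" (pixels), "position" and "attitude" of the camera in the world. Camera axes: x right, y down, z forward; pixel columns grow to the right and rows downward; lengths in m; the calibration is good to about 2 mm. A picture is of the moment at which its call begins. There is no depth.
- finish_job(): hands the job in; it is judged then, once.
The state is a dict: "clock": time; "joint_positions": joint angles; "joint_vel": joint speeds; "tau": joint torques, N m; "ee_pos": TCP position; "orientation": TCP orientation; "wrist_force": force on the tool from outside, world axes, zero at the start; "ft_torque": the same for the moment, N m; "finger_gap": finger opening in m; "grip_force": force on a finger pad.
Only numpy, scipy, OpenCV 4.12 (cv2) and the standard library are available. Lean on these libraries where they do the work, as an engineer would, in place of code of your own. Each camera call takes 0.05 s, during which the arm holds its last target. There are 200 camera calls.

## Working session

There is one attempt and no reset: what is moved stays moved. The work goes in short steps, Python scripts to look and compute and a tool call to move; the robot and the scene stay as the last step left them, time stands still between calls to the robot, and variables do not carry over. Pictures are saved under pics/ and viewed, at most 11 in all, crops included, and the job is handed in when it is done.

Besides the shell and the picture viewer there is one more tool, called after ">>>" as name(argument=value, ...) on one line, values as JSON. send_rows: Moves the arm, as the interface text tells. Its arguments: {"type":"object","properties":{"deltas":{"type":"array"},"hand":{"type":"number"},"grip_force":{"type":"number"}},"required":["deltas"]}

```bash
mkdir -p pics; ls; python3 - <<'E'
from workcell import *
import cv2
s=get_state(); print({k:s[k] for k in ('clock','ee_pos','orientation','finger_gap','wrist_force')}); print([k for k in dir() if 'over' in k.lower()])
for n in('top','side'):
    f=grab_frame(n); cv2.imwrite(f'pics/{n}0.png',cv2.resize(f['frame'][:,:,::-1],(800,600),interpolation=cv2.INTER_CUBIC))
    print(n,{k:v for k,v in f.items() if k!='frame'})
E
```

```text
pics
{'clock': 0.0, 'ee_pos': array([ 0.16756463, -0.54978169,  0.23883876]), 'orientation': array([-3.10624766e+00, -4.62854761e-01,  2.88815497e-04]), 'finger_gap': 0.08535956475795291, 'wrist_force': array([-0.14969922,  0.47735829,  0.10787828])}
['finger_overhang']
top {'fx': 447.8317388175412, 'fy': 447.8317388175412, 'cx': 277.8064896543552, 'cy': 217.39521356479466, 'position': array([ 0.43442447, -0.03674531,  0.82185929]), 'attitude': array([-2.16570787,  2.13413968, -0.21224004])}
side {'fx': 499.50361221653594, 'fy': 499.50361221653594, 'cx': 278.6264205868872, 'cy': 212.45944328000581, 'position': array([0.35107664, 0.52741076, 0.74026917]), 'attitude': array([-0.47698161,  2.79136   , -1.05770749])}
```

View pics/top0.png

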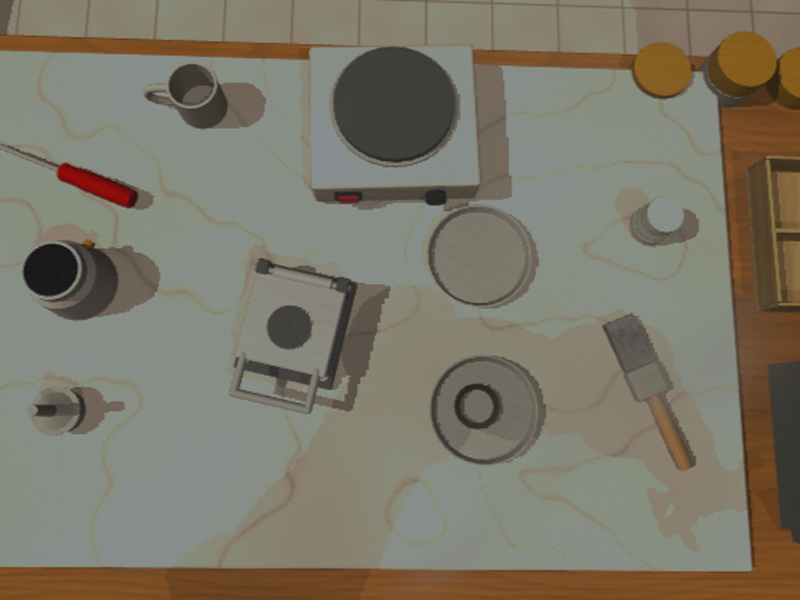

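View pics/side0.png

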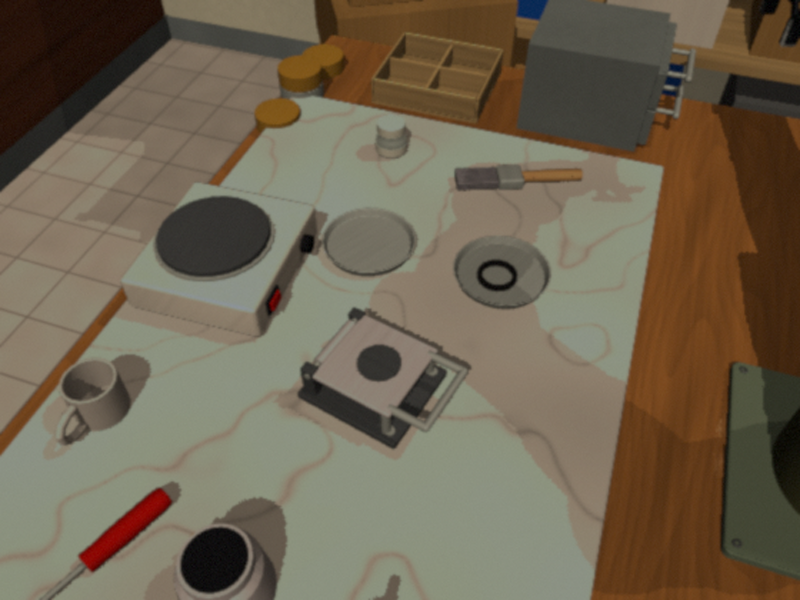

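Top picture: the press lid's black disc is at (289,327), the bar runs from about (233,395) to (309,410), the hinge cheeks are at (264,266) and (343,284). The empty dish is at (481,256); the worn gasket's dish is at (486,409). The side picture shows the bar from (427,428) to (467,368), the empty dish at (370,242).

```bash
cat >h.py <<'E'
from workcell import *
import numpy as np, cv2
from scipy.spatial.transform import Rotation as R
def cam(n):
    f=grab_frame(n); return f
def px2w(f,u,v,z,s=800/560):
    u,v=(u+.5)/s-.5,(v+.5)/s-.5
    d=R.from_rotvec(f['attitude']).apply([(u-f['cx'])/f['fx'],(v-f['cy'])/f['fy'],1]); p=np.array(f['position'])
    return p+d*(z-p[2])/d[2]
def w2px(f,P,s=1):
    q=R.from_rotvec(f['attitude']).inv().apply(np.array(P)-f['position'])
    return ((q[...,:2]/q[...,2:])*[f['fx'],f['fy']]+[f['cx'],f['cy']]+.5)*s-.5
def tool(P):  # world point -> tool coords
    s=get_state(); return R.from_rotvec(s['orientation']).inv().apply(np.array(P)-s['ee_pos'])
E
python3 - <<'E'
from h import *
np.set_printoptions(precision=4,suppress=True)
t,s=cam('top'),cam('side')
for n,u,v,z in [('barL',233,395,.071),('barR',309,410,.071),('chL',264,266,.078),('chR',343,284,.078),('disc',289,327,.075),('dish',481,256,.034),('dish_l',429,256,.034),('dish_r',532,256,.034)]: print(n,px2w(t,u,v,z))
for n,u,v,z in [('barL',427,428,.071),('barR',467,368,.071),('disc',379,363,.075),('dish',370,242,.034),('chL',308,370,.078),('chR',356,315,.078)]: print('s',n,px2w(s,u,v,z))
print(finger_overhang, R.from_rotvec(get_state()['orientation']).as_matrix())
for n,f in(('t',t),('s',s)):
    im=f['frame'][:,:,::-1]
    x0,y0=(145,165) if n=='t' else (195,205)
    c=im[y0:y0+150,x0:x0+200]; cv2.imwrite(f'pics/crop_{n}.png',cv2.resize(c,(800,600),interpolation=cv2.INTER_CUBIC))
E
python3 -c "
import cv2;a=cv2.imread('pics/crop_t.png');b=cv2.imread('pics/crop_s.png');import numpy as np
cv2.imwrite('pics/both.png',cv2.resize(np.hstack([a[:,:600],b[:,:600]]),(800,400)))"
```

```text
barL [0.4576 0.1282 0.071 ]
barR [0.4415 0.0402 0.071 ]
chL [0.6093 0.0984 0.078 ]
chR [0.5894 0.0044 0.078 ]
disc [0.5373 0.0664 0.075 ]
dish [ 0.6382 -0.1674  0.034 ]
dish_l [ 0.6368 -0.1011  0.034 ]
dish_r [ 0.6395 -0.2328  0.034 ]
s barL [0.4579 0.1282 0.071 ]
s barR [0.4389 0.0361 0.071 ]
s disc [0.5365 0.066  0.075 ]
s dish [ 0.6352 -0.16    0.034 ]
s chL [0.6089 0.1045 0.078 ]
s chR [0.5876 0.0091 0.078 ]
0.008 [[ 0.9566  0.2915 -0.0002]
 [ 0.2915 -0.9566  0.0006]
 [-0.     -0.0007 -1.    ]]
```

View pics/crop_t.png

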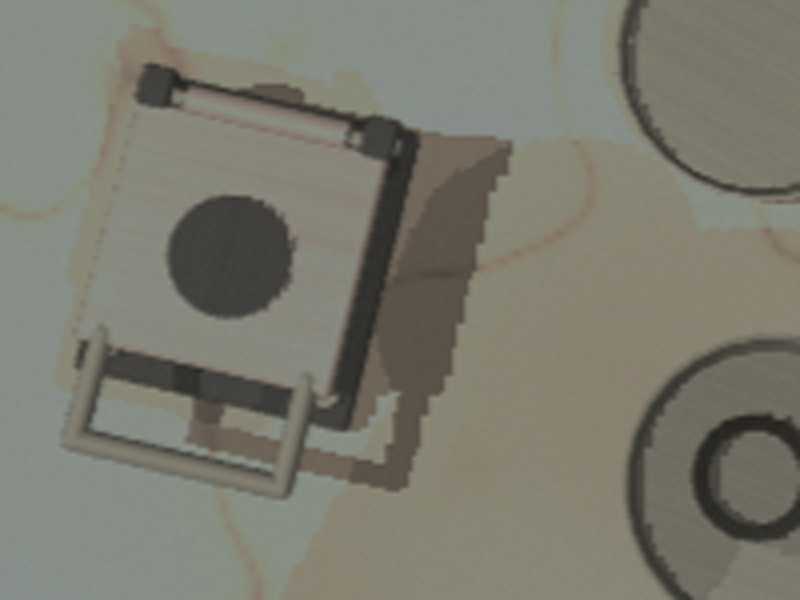

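>>> send_rows(deltas=[{"slide":[0.31,-0.22,0.019],"turn":-1.077},{"slide":[0.31,-0.22,0.019],"turn":-1.077},{"slide":[0.31,-0.22,0.019],"turn":-1.077},{"slide":[0.31,-0.22,0.019],"turn":-1.077},{"slide":[0.31,-0.22,0.019],"turn":-1.077},{"slide":[0.31,-0.22,0.019],"turn":-1.077},{"slide":[0.31,-0.22,0.019],"turn":-1.077},{"slide":[0.31,-0.22,0.019],"turn":-1.077},{"slide":[0.31,-0.22,0.019],"turn":-1.077},{"slide":[0.454,-0.523,0.079],"turn":-1.077},{"slide":[0.454,-0.523,0.079],"turn":-1.077},{"slide":[0.454,-0.523,0.079],"turn":-1.077},{"slide":[0.454,-0.523,0.079],"turn":-1.077},{"slide":[0.454,-0.523,0.079],"turn":-1.077},{"slide":[0.454,-0.523,0.079],"turn":-1.077},{"slide":[0.454,-0.523,0.079],"turn":-1.077},{"slide":[0.454,-0.523,0.079],"turn":-1.077},{"slide":[0.454,-0.523,0.079],"turn":-1.077},{"slide":[0.454,-0.523,0.079],"turn":-1.077},{"slide":[0.454,-0.523,0.079],"turn":-1.077}], hand=0.35)

```text
clock: 1.87
ee_pos: [0.4493, 0.0829, 0.1601]
orientation: [-2.429, -1.993, 0.001]
wrist_force: [-0.2, -0.2, 0.0]
finger_gap: 0.0296
grip_force: 0.0
```

```bash
python3 - <<'E'
from h import *
np.set_printoptions(precision=4,suppress=True)
s=get_state();print(s['clock'],s['ee_pos'],s['joint_positions'],s['finger_gap']);print(R.from_rotvec(s['orientation']).as_matrix());print(tool([.45,.083,.060]))
f=cam('side'); im=f['frame'][:,:,::-1]; u,v=w2px(f,[.45,.083,.1]).astype(int); c=im[v-75:v+75,u-100:u+100]
print(u,v,w2px(f,[.45,.083,.071]))
cv2.imwrite('pics/s2.png',cv2.resize(c,(800,600),interpolation=cv2.INTER_CUBIC))
E
```

```text
1.8667 [0.4493 0.0829 0.1601] [-0.1722  0.674  -0.1387  1.9972  0.1872  0.4828 -0.6438] 0.029606139491606127
[[ 0.1954  0.9807 -0.0005]
 [ 0.9807 -0.1954 -0.0003]
 [-0.0003 -0.0004 -1.    ]]
[0.0003 0.0007 0.1001]
313 267 [312.1084 277.895 ]
```

View pics/s2.png

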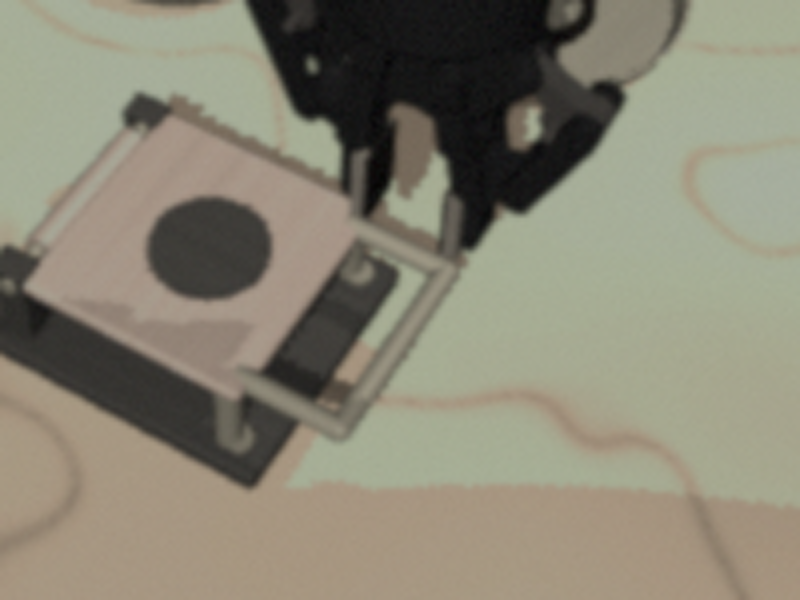

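The bar's middle sits at about (312.5, 278.8) in the side frame against (312, 278) predicted, so the pose is good. Descend and pinch.

>>> send_rows(deltas=[{"slide":[0,0.001,0.04],"turn":0},{"slide":[0,0.001,0.07],"turn":0},{"slide":[0,0.001,0.085],"turn":0},{"slide":[0,0.001,0.1],"turn":0},{"slide":[0,0.001,0.1],"turn":0},{"slide":[0,0.001,0.1],"turn":0}])

```text
clock: 2.42
ee_pos: [0.4503, 0.0814, 0.0605]
orientation: [-2.432, -1.989, 0.001]
wrist_force: [-0.1, -0.3, 0.5]
finger_gap: 0.0301
grip_force: 0.0
```

>>> send_rows(deltas=[{"slide":[0,0,0],"turn":0},{"slide":[0,0,0],"turn":0},{"slide":[0,0,0],"turn":0},{"slide":[0,0,0],"turn":0},{"slide":[0,0,0],"turn":0},{"slide":[0,0,0],"turn":0}], hand=0, grip_force=30)

```text
clock: 2.92
ee_pos: [0.4512, 0.082, 0.0613]
orientation: [2.43, 1.989, 0.003]
wrist_force: [2.6, -3.2, 10.7]
finger_gap: 0.0086
grip_force: 29.8
```

```bash
python3 - <<'E'
from h import *
s=get_state();print(s['ee_pos'],s['wrist_force'],s['finger_gap'])
p0=[0,0]
for t in np.arange(.1,1.91,.1): print([0,round(.15-.15*np.cos(t),3),round(-.15*np.sin(t),3)],end=' ')
E
```

```text
[0.45122786 0.08201669 0.06132103] [ 2.62684557 -3.18469004 10.71556748] 0.008562542340350289
[0, np.float64(0.001), np.float64(-0.015)] [0, np.float64(0.003), np.float64(-0.03)] [0, np.float64(0.007), np.float64(-0.044)] [0, np.float64(0.012), np.float64(-0.058)] [0, np.float64(0.018), np.float64(-0.072)] [0, np.float64(0.026), np.float64(-0.085)] [0, np.float64(0.035), np.float64(-0.097)] [0, np.float64(0.045), np.float64(-0.108)] [0, np.float64(0.057), np.float64(-0.117)] [0, np.float64(0.069), np.float64(-0.126)] [0, np.float64(0.082), np.float64(-0.134)] [0, np.float64(0.096), np.float64(-0.14)] [0, np.float64(0.11), np.float64(-0.145)] [0, np.float64(0.125), np.float64(-0.148)] [0, np.float64(0.139), np.float64(-0.15)] [0, np.float64(0.154), np.float64(-0.15)] [0, np.float64(0.169), np.float64(-0.149)] [0, np.float64(0.184), np.float64(-0.146)] [0, np.float64(0.198), np.float64(-0.142)]
```

>>> send_rows(deltas=[{"slide":[0,0.001,-0.015],"turn":0},{"slide":[0,0.003,-0.03],"turn":0},{"slide":[0,0.007,-0.044],"turn":0},{"slide":[0,0.012,-0.058],"turn":0},{"slide":[0,0.018,-0.072],"turn":0},{"slide":[0,0.026,-0.085],"turn":0},{"slide":[0,0.035,-0.097],"turn":0},{"slide":[0,0.035,-0.097],"turn":0}])

```text
clock: 3.58
ee_pos: [0.4855, 0.0748, 0.1594]
orientation: [2.431, 1.989, 0.002]
wrist_force: [-3.9, -2.2, 0.5]
finger_gap: 0.0087
grip_force: 30.2
```

>>> send_rows(deltas=[{"slide":[0,0.01,-0.011],"turn":0},{"slide":[0,0.022,-0.02],"turn":0},{"slide":[0,0.034,-0.029],"turn":0},{"slide":[0,0.047,-0.037],"turn":0},{"slide":[0,0.061,-0.043],"turn":0},{"slide":[0,0.075,-0.048],"turn":0},{"slide":[0,0.09,-0.051],"turn":0},{"slide":[0,0.104,-0.053],"turn":0},{"slide":[0,0.119,-0.053],"turn":0},{"slide":[0,0.134,-0.052],"turn":0},{"slide":[0,0.149,-0.049],"turn":0},{"slide":[0,0.163,-0.045],"turn":0},{"slide":[0,0.163,-0.045],"turn":0}])

```text
clock: 4.67
ee_pos: [0.6464, 0.0414, 0.2021]
orientation: [2.43, 1.987, 0.0]
wrist_force: [1.7, -8.8, 7.1]
finger_gap: 0.0087
grip_force: 33.1
```

```bash
python3 - <<'E'
from h import *
f=cam('side'); im=f['frame'][:,:,::-1]
cv2.imwrite('pics/s3.png',im[60:380,100:500])
E
```

```text
(no output)
```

View pics/s3.png

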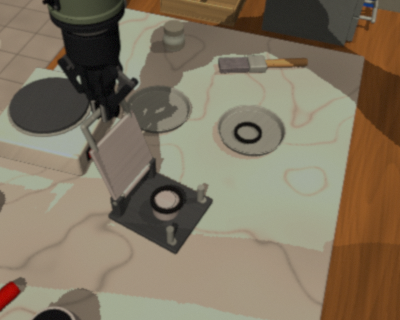

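Side view: the lid is past upright, leaning back, and the new gasket lies on the pedestal at about (167,202) in the crop. Release, rise, then move and turn over the gasket.

>>> send_rows(deltas=[{"slide":[0,0.008,0.004],"turn":0},{"slide":[0,0.012,0.005],"turn":0},{"slide":[0,0.012,0.005],"turn":0}])

```text
clock: 4.97
ee_pos: [0.657, 0.0391, 0.1976]
orientation: [2.43, 1.987, -0.001]
wrist_force: [1.4, -8.9, 5.6]
finger_gap: 0.0084
grip_force: 33.1
```

>>> send_rows(deltas=[{"slide":[0,0,0],"turn":0},{"slide":[0,0,0],"turn":0},{"slide":[0,0,0],"turn":0},{"slide":[0,0,0],"turn":0},{"slide":[0,0,-0.03],"turn":0},{"slide":[0,0,-0.06],"turn":0},{"slide":[0,0,-0.09],"turn":0},{"slide":[0,0,-0.09],"turn":0}], hand=0.4)

```text
clock: 5.63
ee_pos: [0.6576, 0.0415, 0.293]
orientation: [2.427, 1.989, 0.01]
wrist_force: [0.5, 0.4, 0.4]
finger_gap: 0.0339
grip_force: 0.0
```

```bash
python3 - <<'E'
from h import *
s=get_state();print(s['ee_pos'],s['joint_positions'],s['finger_gap']);print(tool([.536,.066,.16]))
f=cam('top'); im=f['frame'][:,:,::-1]; g=cam('side')['frame'][:,:,::-1]
print(w2px(f,[.536,.066,.064]))
x0,y0=150,170; a=cv2.resize(im[y0:y0+100,x0:x0+133],(800,600),interpolation=cv2.INTER_CUBIC)[:, :800]
b=cv2.resize(g[150:350,200:334],(402,600),interpolation=cv2.INTER_CUBIC)
cv2.imwrite('pics/t4.png',np.hstack([a[:,:398],b]) if False else a); cv2.imwrite('pics/s4.png',b)
E
```

```text
[0.65757764 0.04151153 0.29300698] [-0.03606629  0.81075758 -0.19805955  1.03326896  0.14851998  1.3027515
 -0.41004419] 0.03394806416659735
[-0.00026024 -0.12494229  0.13214015]
[203.23496    230.43116812]
```

View pics/s4.png

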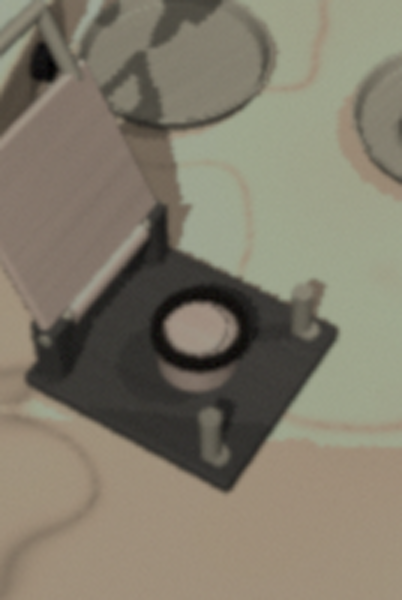

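The lid rests open against its stop. The gasket's ring is centred at about (204,328) in the crop, i.e. (268,259) in the side frame.

>>> send_rows(deltas=[{"slide":[0,-0.04,0],"turn":-0.12},{"slide":[0,-0.08,0],"turn":-0.24},{"slide":[0,-0.125,0],"turn":-0.36},{"slide":[0,-0.125,0],"turn":-0.48},{"slide":[0,-0.125,0.02],"turn":-0.6},{"slide":[0,-0.125,0.04],"turn":-0.72},{"slide":[0,-0.125,0.06],"turn":-0.84},{"slide":[0,-0.125,0.08],"turn":-0.96},{"slide":[0,-0.125,0.1],"turn":-1.08},{"slide":[0,-0.125,0.12],"turn":-1.2},{"slide":[0,-0.125,0.13],"turn":-1.32},{"slide":[0,-0.125,0.13],"turn":-1.44},{"slide":[0,-0.125,0.13],"turn":-1.571},{"slide":[0,-0.125,0.13],"turn":-1.571},{"slide":[0,-0.125,0.13],"turn":-1.571}], hand=1.0)

```text
clock: 6.98
ee_pos: [0.5333, 0.0656, 0.1568]
orientation: [-0.315, -3.124, -0.001]
wrist_force: [0.0, -0.4, -0.3]
finger_gap: 0.0851
grip_force: 0.0
```

```bash
python3 - <<'E'
from h import *
np.set_printoptions(precision=4,suppress=True)
s=get_state();print(s['ee_pos'],s['joint_positions'],s['finger_gap']);print(R.from_rotvec(s['orientation']).as_matrix())
f=cam('side'); print('side ring',px2w(f,268,259.3,.064,1),px2w(f,268,259.3,.060,1))
im=cv2.imread('pics/t4.png'); print(tool([.536,.066,.058]))
g=f['frame'][150:300,180:380,::-1]
cv2.imwrite('pics/s5.png',cv2.resize(np.ascontiguousarray(g),(800,600),interpolation=cv2.INTER_CUBIC))
E
```

```text
[0.5333 0.0656 0.1568] [ 0.1209  0.8164 -0.5815  1.7147  0.594   0.7948  0.6254] 0.08514919225416522
[[-0.9799  0.1997 -0.0013]
 [ 0.1997  0.9799  0.0006]
 [ 0.0013  0.0003 -1.    ]]
side ring [0.5312 0.0672 0.064 ] [0.5323 0.0645 0.06  ]
[-0.0025  0.0008  0.099 ]
```

View pics/t4.png

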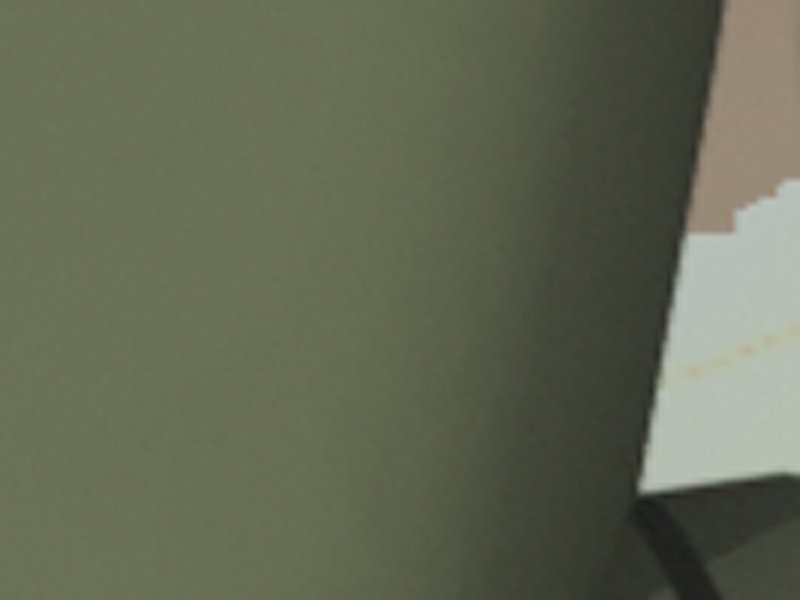

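View pics/s5.png

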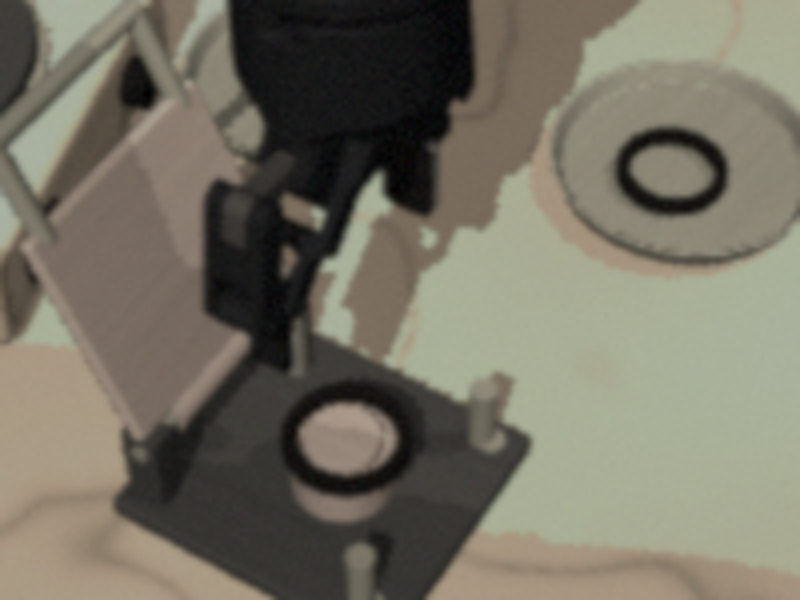

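The ring's centre is at (353,438) in the crop, giving world (0.532, 0.066), right below the tool. Descend and grip.

>>> send_rows(deltas=[{"slide":[0,0,0.035],"turn":0},{"slide":[0,0,0.06],"turn":0},{"slide":[0,0,0.075],"turn":0},{"slide":[0,0,0.088],"turn":0},{"slide":[0,0,0.097],"turn":0},{"slide":[0,0,0.1],"turn":0},{"slide":[0,0,0.1],"turn":0}])

```text
clock: 7.62
ee_pos: [0.5336, 0.0658, 0.0571]
orientation: [-0.312, -3.126, 0.0]
wrist_force: [-1.1, 0.5, -0.8]
finger_gap: 0.0854
grip_force: 0.0
```

>>> send_rows(deltas=[{"slide":[0,0,0],"turn":0},{"slide":[0,0,0],"turn":0},{"slide":[0,0,0],"turn":0},{"slide":[0,0,0],"turn":0},{"slide":[0,0,0],"turn":0},{"slide":[0,0,0],"turn":0}], hand=0, grip_force=25)

```text
clock: 8.12
ee_pos: [0.5341, 0.0657, 0.0583]
orientation: [0.311, 3.125, 0.0]
wrist_force: [-2.5, -1.0, 11.9]
finger_gap: 0.0552
grip_force: 24.1
```

>>> send_rows(deltas=[{"slide":[0,0,-0.01],"turn":0},{"slide":[0,0,-0.025],"turn":0},{"slide":[0,0,-0.05],"turn":0},{"slide":[0,0,-0.08],"turn":0},{"slide":[0,0,-0.1],"turn":0},{"slide":[0,0,-0.1],"turn":0}])

```text
clock: 8.62
ee_pos: [0.535, 0.0661, 0.1617]
orientation: [0.31, 3.121, 0.003]
wrist_force: [0.8, -0.1, 0.1]
finger_gap: 0.0551
grip_force: 26.6
```

```bash
python3 - <<'E'
from h import *
s=get_state();print(s['ee_pos'],s['finger_gap'],s['joint_positions']);print(tool([.637,-.165,.1]))
a=grab_frame('side')['frame'][100:300,180:380,::-1];b=grab_frame('top')['frame'][100:300,200:400,::-1]
cv2.imwrite('pics/l.png',cv2.resize(np.hstack([a,b]),(800,400),interpolation=cv2.INTER_CUBIC))
E
```

```text
[0.53496507 0.06607472 0.16168672] 0.05506685027333388 [ 0.12360721  0.80951669 -0.58756766  1.71072811  0.59385825  0.8006971
  0.62834827]
[-0.14525514 -0.20658475  0.06193213]
```

View pics/l.png

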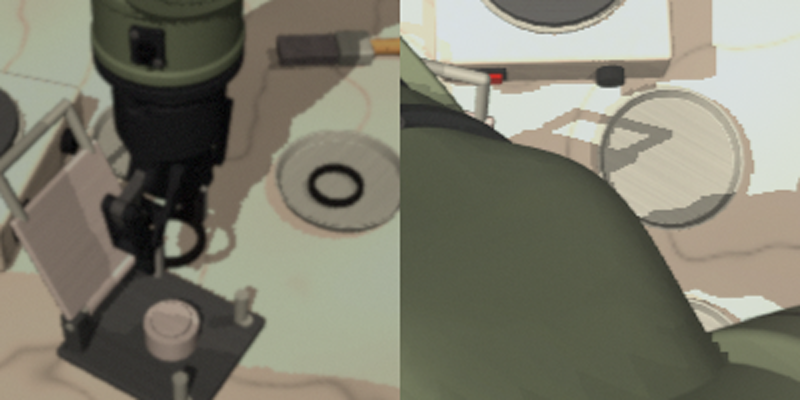

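Side view shows the ring held level between the fingers and the pedestal empty; the empty dish in the top view is still where measured. Carry it over, passing beside the lid.

>>> send_rows(deltas=[{"slide":[0,-0.03,0],"turn":0},{"slide":[0,-0.065,0],"turn":0},{"slide":[0,-0.1,0],"turn":0},{"slide":[0,-0.135,0],"turn":0},{"slide":[-0.02,-0.16,0],"turn":0},{"slide":[-0.05,-0.175,0],"turn":0},{"slide":[-0.08,-0.19,0],"turn":0},{"slide":[-0.11,-0.2,0],"turn":0},{"slide":[-0.135,-0.206,0.02],"turn":0},{"slide":[-0.144,-0.206,0.045],"turn":0},{"slide":[-0.144,-0.206,0.075],"turn":0},{"slide":[-0.144,-0.206,0.1],"turn":0},{"slide":[-0.144,-0.206,0.1],"turn":0},{"slide":[-0.144,-0.206,0.1],"turn":0}])

```text
clock: 9.88
ee_pos: [0.6339, -0.1642, 0.0566]
orientation: [-0.31, -3.124, -0.001]
wrist_force: [-0.1, 0.5, 1.1]
finger_gap: 0.0548
grip_force: 26.8
```

```bash
python3 - <<'E'
from h import *
s=get_state();print(s['ee_pos'],s['finger_gap'],s['wrist_force'],tool([.637,-.165,.04]))
a=grab_frame('side')['frame'][100:250,180:380,::-1]
cv2.imwrite('pics/d.png',cv2.resize(np.ascontiguousarray(a),(800,600),interpolation=cv2.INTER_CUBIC))
E
```

```text
[ 0.63385672 -0.16423952  0.0565878 ] 0.05481662884723682 [-0.08910752  0.51136219  1.10556823] [-0.00327043 -0.00013524  0.0165801 ]
```

View pics/d.png

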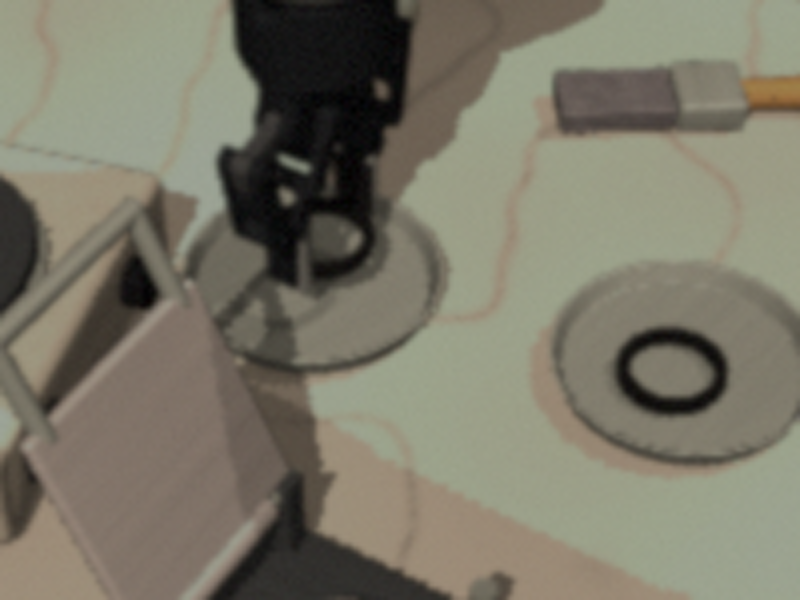

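The ring hangs over the empty dish, near its centre (dish centre about (315,283), ring about (333,240) and still raised). Lower gently.

>>> send_rows(deltas=[{"slide":[-0.003,0,0.008],"turn":0},{"slide":[-0.003,0,0.014],"turn":0},{"slide":[-0.003,0,0.018],"turn":0},{"slide":[-0.003,0,0.021],"turn":0},{"slide":[-0.003,0,0.021],"turn":0}])

```text
clock: 10.35
ee_pos: [0.6372, -0.1651, 0.0358]
orientation: [-0.31, -3.126, -0.0]
wrist_force: [-0.2, 0.1, -0.3]
finger_gap: 0.0553
grip_force: 26.8
```

>>> send_rows(deltas=[{"slide":[0,0,0.002],"turn":0},{"slide":[0,0,0.004],"turn":0},{"slide":[0,0,0.004],"turn":0}])

```text
clock: 10.6
ee_pos: [0.6373, -0.1652, 0.0321]
orientation: [-0.31, -3.126, -0.0]
wrist_force: [0.4, 0.7, 0.2]
finger_gap: 0.0554
grip_force: 26.8
```

>>> send_rows(deltas=[{"slide":[0,0,0.001],"turn":0},{"slide":[0,0,0.002],"turn":0},{"slide":[0,0,0.002],"turn":0}])

```text
clock: 10.85
ee_pos: [0.6374, -0.1651, 0.0301]
orientation: [-0.31, -3.126, -0.0]
wrist_force: [0.2, -0.4, -0.3]
finger_gap: 0.055
grip_force: 26.8
```

>>> send_rows(deltas=[{"slide":[0,0,0.001],"turn":0},{"slide":[0,0,0.002],"turn":0},{"slide":[0,0,0.002],"turn":0}])

```text
clock: 11.1
ee_pos: [0.6374, -0.1651, 0.0283]
orientation: [0.31, 3.126, 0.0]
wrist_force: [-0.1, 1.0, -0.3]
finger_gap: 0.055
grip_force: 26.8
```

>>> send_rows(deltas=[{"slide":[0,0,0.001],"turn":0},{"slide":[0,0,0.001],"turn":0}])

```text
clock: 11.27
ee_pos: [0.6375, -0.1652, 0.0281]
orientation: [0.31, 3.126, -0.0]
wrist_force: [-4.9, 1.1, 14.3]
finger_gap: 0.055
grip_force: 34.5
```

>>> send_rows(deltas=[{"slide":[0,0,0.001],"turn":0},{"slide":[0,0,0.001],"turn":0}])

```text
clock: 11.43
ee_pos: [0.6375, -0.1652, 0.028]
orientation: [0.311, 3.126, -0.001]
wrist_force: [-11.2, 0.8, 29.8]
finger_gap: 0.0547
grip_force: 42.5
```

Contact. Ease back 1.5 mm, release, rise and look.

>>> send_rows(deltas=[{"slide":[0,0,-0.0015],"turn":0},{"slide":[0,0,-0.0015],"turn":0}])

```text
clock: 11.6
ee_pos: [0.6375, -0.1652, 0.0282]
orientation: [0.31, 3.126, 0.0]
wrist_force: [-0.5, 0.2, -0.1]
finger_gap: 0.0553
grip_force: 27.3
```

>>> send_rows(deltas=[{"slide":[0,0,0],"turn":0},{"slide":[0,0,0],"turn":0},{"slide":[0,0,0],"turn":0},{"slide":[0,0,0],"turn":0},{"slide":[0,0,-0.01],"turn":0},{"slide":[0,0,-0.03],"turn":0},{"slide":[0,0,-0.06],"turn":0},{"slide":[0,0,-0.1],"turn":0},{"slide":[0,0,-0.14],"turn":0},{"slide":[0,0,-0.18],"turn":0},{"slide":[0.04,-0.03,-0.18],"turn":0},{"slide":[0.08,-0.06,-0.18],"turn":0},{"slide":[0.1,-0.1,-0.18],"turn":0},{"slide":[0.1,-0.14,-0.18],"turn":0},{"slide":[0.1,-0.18,-0.18],"turn":0},{"slide":[0.1,-0.2,-0.18],"turn":0},{"slide":[0.1,-0.2,-0.18],"turn":0}], hand=0.78)

```text
clock: 13.02
ee_pos: [0.497, -0.3486, 0.2079]
orientation: [-0.323, -3.124, 0.005]
wrist_force: [-0.2, -0.7, -0.4]
finger_gap: 0.0669
grip_force: 0.0
```

```bash
python3 - <<'E'
from h import *
s=get_state();print(s['ee_pos'],s['finger_gap'],s['wrist_force'])
a=grab_frame('side')['frame'][90:290,180:380,::-1];b=grab_frame('top')['frame'][100:300,200:400,::-1]
cv2.imwrite('pics/e.png',cv2.resize(np.hstack([a,b]),(800,400),interpolation=cv2.INTER_CUBIC))
E
```

```text
[ 0.49704103 -0.34863311  0.20792745] 0.06686386743584356 [-0.17160732 -0.74036155 -0.44851573]
```

View pics/e.png

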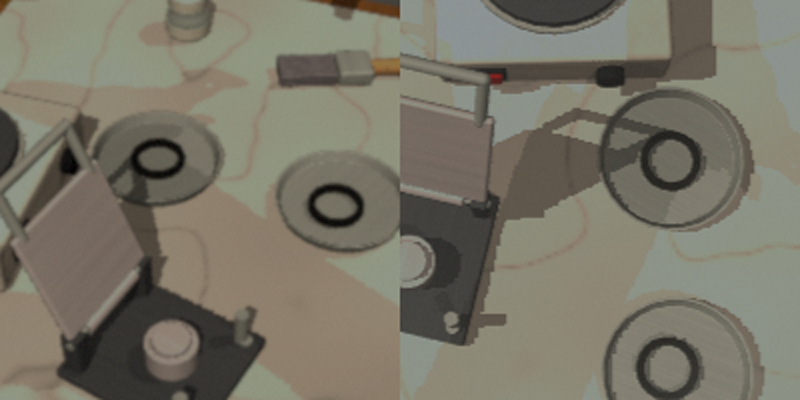

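Both views show the new gasket lying flat in the middle of the previously empty dish, at (672,160) in the top half. The lid stands open and the gripper is clear.

```bash
python3 -c "
from workcell import *
print(finish_job())"
```

```text
the job is handed in; nothing more can be done
None
```

The press lid is open against its stop, the new gasket lies flat in the middle of the dish that was empty, and the job was handed in at about 13 s of the 51 s allowed; no verdict came back.

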